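Seat the keyed altar-lamp shade and set its dimmer

ROBOT

A 6-joint arm with a two-finger parallel gripper is mounted at the origin on the work surface. World frame = base frame: x ahead of the robot, y to its left, z up, the work surface at z = 0. Lengths are in mm, angles in degrees, forces in N, time in s.
With the tool pointing down it reaches from about 350 to 850 mm from the base axis. Payload 8.1 kg.
Tool frame: the origin (TCP) lies midway between the tips of the shut fingers; the grasp point (between the pads) lies 19 mm behind it (r.tcp_to_grasp is the distance from the TCP to the grasp point, in mm); z points along the fingers, y is the direction in which the jaws open and shut (so a half turn about z gives the same grasp; the last joint's range is limited). The gripper opens to 85 mm and grips with 20 to 120 N. Pads are 22 mm wide; open, the fingers measure 114 mm over their backs; the gripper's body (76 mm by 85 mm) begins 54 mm behind the grasp point. The pads swing forward as they close: fully open they stand 13 mm farther back than shut.
Start: joints at [66.555, 7.471, 85.268, -0, 87.261, -4.893], TCP at [190.881, 568.832, 231.292] pointing down, gripper open.
Joint ranges: [-169.43, 169.43], [-51.17, 129.36], [1.28, 143.12], [-76.62, 256.62], [0, 156.53], [-152.29, 152.29]. Speed limits (degrees/s): [136.94, 136.94, 159.86, 180, 180, 180].

INTERFACE

Orientations are given as [roll, pitch, yaw] about the fixed x, y, z axes, in that order (R = Rz(yaw) Ry(pitch) Rx(roll)).
In Python, from bench import r gives the robot as it stands.
- The arm moves only by the tool jog_arm, never from a script. Its argument "targets" is a list of rows, each a list of 7 numbers: the shift along the tool's x, y, z in m, then the turn, a rotation vector about the tool's x, y, z in rad, then the closure, from 0 (fully open) to 1 (shut). In form: [[dx, dy, dz, wx, wy, wz, claw], ...]. A call has 1 to 5 rows; each row is the pose to reach, as a shift and turn from the pose commanded when the call began, along the tool's axes at that moment; what a row does not reach only later rows make up. A row lasts 1/12 s, in which the tool goes at most 41.7 mm and 7.16 degrees, less where a joint would pass 70% of its speed; a pose out of reach is approached as far as the arm can. A call with a gripper value outside its range is refused whole. The fingers move at their own pace and stop on an object; "newtons" is the grip in N (left out, the last holds). Time passes only in rows, so rows that repeat a pose let the fingers close. It gives the time, the measured TCP pose, the force and the opening at its end, in the units of the state.
- r.sense(): the state, without advancing time (a new reading comes with each control period).
- r.snapshot(name): name is "scene" or "top"; returns a dict with "pixels" (420x560x3 uint8, red, green, blue), "fx", "fy", "cx", "cy" (pixels), "origin" and "attitude" of the camera in the world. Camera axes: x right, y down, z forward; pixel columns grow to the right and rows downward; lengths in mm; the calibration is good to about 2 mm. A picture is of the moment at which its call begins. There is no depth.
- r.hand_in(): hands the job in, once; it reports no verdict.
The state is a dict: "time": time; "joint_pos": joint angles; "qd": joint speeds; "joint_efforts": joint torques, N m; "tool_pos": TCP position; "tcp_rot": TCP orientation; "ft_force": force on the tool from outside, world axes, zero at the start; "wrist_torque": the same for the moment, N m; "finger_gap": finger opening in mm.
Only numpy, scipy, OpenCV 4.12 (cv2) and the standard library are available. Lean on these libraries where they do the work, as an engineer would, in place of code of your own. Each camera call takes 0.05 s, during which the arm holds its last target.

TASK

Put the amber lamp shade on its wooden base, lowering it gently so that the notch in its ring drops over the red key and the ring lies flat on the base. Then roll the ribbed dimmer wheel at the end of the base up to its third mark, the orange line under the white pointer. Leave the blue pot, the bell, the glass dish and the incense dispenser where they stand.

Things in the scene. Friction and masses are not known exactly. Their poses are not given: they have to be found in the camera images.
- lamp_base: Fixed dark-wood lamp base. Origin: underside centre of its round plinth (162 mm diameter, flat top at z = 40 mm). On top a centred tapered disc, 86 mm diameter, 10 mm high, and the red key at +x. A console, 90 mm wide, 24 mm high, runs along -x to x = -220 mm and carries the wheel; a cover (x -220 to -95, y -2 to +45, top z = 51 mm) hides the wheel's +y side
- key (a point): Foot of the red key, 67 mm along the base's +x from the plinth's axis, on its flat top. The key reaches 56 to 78 mm from the axis, is 18 mm wide, stands 20 mm above the flat top and narrows to 12 mm wide in its top 6 mm
- shade: Loose lamp shade, 0.3 to 0.54 kg. Origin: underside centre, z up. Light-wood ring, 158 mm diameter, 12 mm thick, with a notch at +x; a 92 mm opening, 12 mm deep, in the underside takes the base's disc. Above it an amber cone (110 mm wide, 82 mm at the top, z = 81 mm). Seated, the origin lies on the plinth's axis 40 mm above the ledge, x axes of shade and base the same way
- notch (a point): Middle of the notch on the shade's underside, 67 mm along the shade's +x. The notch is 25 mm wide with parallel sides, open outwards and through the ring's whole thickness; the key fits it with 3.5 mm to spare each side
- dimmer (a joint): Dimmer wheel angle in rad, 0 (off, stop) to 1.4; grows counter-clockwise seen from above, so its open -y edge travels along the base's +x, towards the plinth. One mark is 0.35 rad; the third (orange line, the others white) is under the pointer at 1.05. Held by friction (about 1.5 N at the rim), stays where it is left
- wheel_hub (a point): On the wheel's upright axis, at its top face (z = 42 mm); at x = -160, y = -20 mm in the base frame. Black wheel, lying flat, 92 mm diameter over 16 ribs (5 mm high, 6 mm wide), z = 26 to 42 mm. Its -y edge stands out 21 mm beyond the console's side, so a fingertip lowered beside it can roll it. The fixed white pointer lies over the wheel along the base's -y
- blue_pot: Loose blue glazed ceramic pot, 100 mm diameter, 85 mm high; origin: centre of its underside. Bystander
- bell: Loose brass-coloured hand bell, 68 mm diameter, 95 mm high; origin: centre of its underside. Bystander
- glass_dish: Loose round glass dish, 116 mm diameter, 35 mm high; origin: centre of its underside. Bystander
- dispenser: Loose green plastic incense dispenser with a white push top, 90 mm (along its x) x 60 mm, 112 mm high; origin: underside centre of its 70 x 60 mm body. Bystander
- shade_grip (a point): Top centre of the shade's wooden grip bar, on the shade's axis, 120 mm above its underside. The bar lies along the shade's x axis: 60 mm long, 18 mm thick (along y), 40 mm high, rising from the flat top. A red square patch beside it on the top shows the notch's side
Things that resemble listed ones, but are neither listed nor needed, are in the scene too. Of the things that look like the shade, take the one that is farthest to the robot's right at the start.

How it is judged:
By the outcome, as a careful person would: the job done as asked, in the order asked, and still so for the second after the job is handed in, with the robot touching nothing.
It also fails if it takes over 51 s, if anything falls off the work surface, if the arm or the gripper's body presses on something with over 40 N, if the wrist force passes 120 N, or if a joint passes its speed limit or range.

## Working session

There is one attempt and no reset: what is moved stays moved. The work goes in short steps, Python scripts to look and compute and a tool call to move; the robot and the scene stay as the last step left them, time stands still between calls to the robot, and variables do not carry over. Pictures are saved under pics/ and viewed, and the job is handed in when it is done.

Besides the shell and the picture viewer there is one more tool, called after "Call:" as name([rows], argument=value, ...), one row to a line, values as JSON. jog_arm: Moves the arm, as the interface text tells. Its arguments: {"type":"object","properties":{"targets":{"type":"array","items":{"type":"array","items":{"type":"number"}}},"newtons":{"type":"number"}},"required":["targets"]}

```bash
ls; mkdir -p pics; python3 - <<'E'
from bench import r
import cv2
print(r.sense(), r.tcp_to_grasp)
for n in("scene","top"):
    s=r.snapshot(n); cv2.imwrite(f"pics/{n}0.png",s["pixels"][:,:,::-1]); print({k:v for k,v in s.items() if k!="pixels"})
E
```

```text
pics
{'time': 0.0, 'joint_pos': array([ 6.65522609e+01,  7.51443010e+00,  8.53293198e+01, -7.40138079e-04,
        8.72620395e+01, -4.89313366e+00]), 'qd': array([-0.0039052 , -0.00970651, -0.01565911,  0.04242118,  0.07610173,
       -0.04708323]), 'joint_efforts': array([-3.00044303e-04, -5.69416416e+01, -5.00536680e+01, -4.98537102e-04,
        1.54591666e-02, -7.62742206e-05]), 'tool_pos': array([190.68870563, 568.30990282, 230.25111729]), 'tcp_rot': array([-1.79894533e+02, -8.28703806e-03,  1.61445423e+02]), 'ft_force': array([-0.21362806, -0.334939  , -0.41818575]), 'wrist_torque': array([-0.04543552,  0.01515279,  0.03493719]), 'finger_gap': 85.69472121651151} 18.700000000000003
{'fx': 381.07513969463486, 'fy': 381.07513969463486, 'cx': 275.56510846917695, 'cy': 209.07238273469747, 'origin': array([852.67077626, 512.77355538, 911.06754081]), 'attitude': array([-143.28832149,   -0.16054034,  150.05843604])}
{'fx': 472.46797555113693, 'fy': 472.46797555113693, 'cx': 281.53453660828086, 'cy': 207.51191196536217, 'origin': array([ 412.04946626,   -9.57098143, 1356.08416771]), 'attitude': array([-1.73776591e+02, -6.77671704e-02, -8.96594996e+01])}
```

View pics/scene0.png

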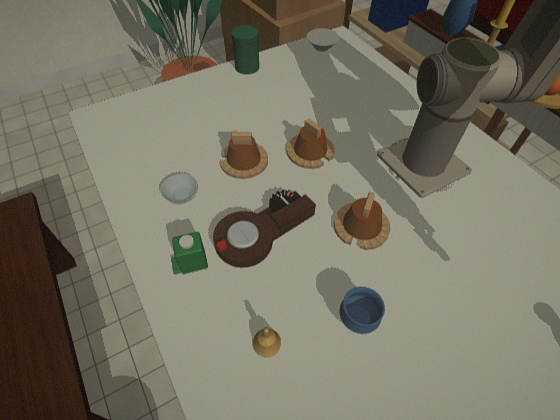

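View pics/top0.png

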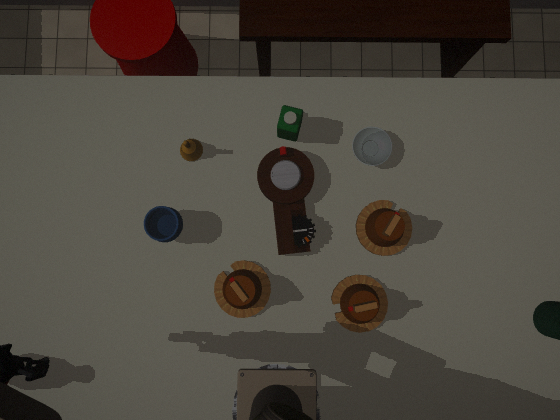

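The top view has robot forward pointing up and robot right pointing right. There are three shade-like things, and the rightmost is at about (384,227). The base plinth is at (286,175) with the key at (282,151), and the wheel is at about (302,231). I'll zoom in next.

```bash
cat > h.py <<'E'
import numpy as np
from scipy.spatial.transform import Rotation as R
def cam(s): return s["origin"],R.from_euler('xyz',s["attitude"],degrees=True).as_matrix()
def ray(s,uv):
    o,M=cam(s); d=M@np.array([(uv[0]-s["cx"])/s["fx"],(uv[1]-s["cy"])/s["fy"],1]); return o,d/np.linalg.norm(d)
def onz(s,uv,z):
    o,d=ray(s,uv); return o+d*(z-o[2])/d[2]
def tri(s1,u1,s2,u2):
    o1,d1=ray(s1,u1);o2,d2=ray(s2,u2)
    A=np.stack([d1,-d2],1); t=np.linalg.lstsq(A,o2-o1,rcond=None)[0]
    p,q=o1+t[0]*d1,o2+t[1]*d2
    return (p+q)/2,np.linalg.norm(p-q)
def proj(s,P):
    o,M=cam(s); c=M.T@(np.asarray(P)-o); return c[0]/c[2]*s["fx"]+s["cx"],c[1]/c[2]*s["fy"]+s["cy"]
E
python3 - <<'E'
from bench import r
import cv2,pickle
S={n:r.snapshot(n) for n in("scene","top")}
pickle.dump(S,open("s0.pkl","wb"))
def crop(n,x,y,w,h,k,f):
    c=S[n]["pixels"][y:y+h,x:x+w,::-1]; c=cv2.convertScaleAbs(cv2.resize(c,None,fx=k,fy=k,interpolation=cv2.INTER_CUBIC),alpha=1.6); cv2.imwrite(f,c)
crop("top",250,140,170,124,4.7,"pics/tz.png")
crop("scene",205,110,115,86,6.9,"pics/sz1.png")
crop("scene",205,185,115,86,6.9,"pics/sz2.png")
E
```

```text
(no output)
```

View pics/tz.png

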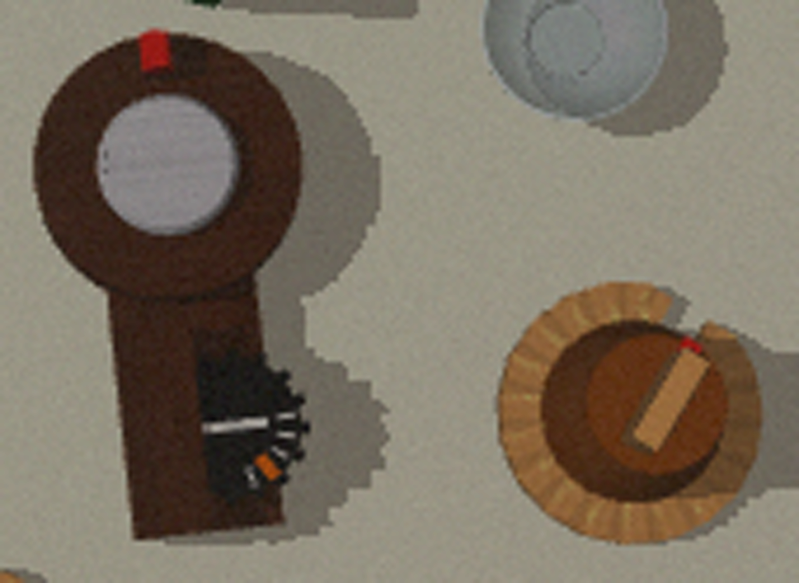

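View pics/sz1.png

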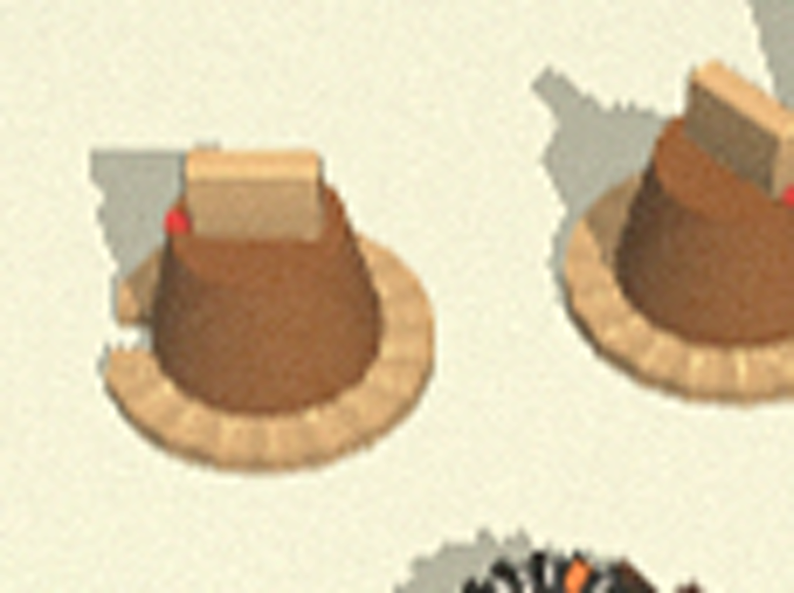

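View pics/sz2.png

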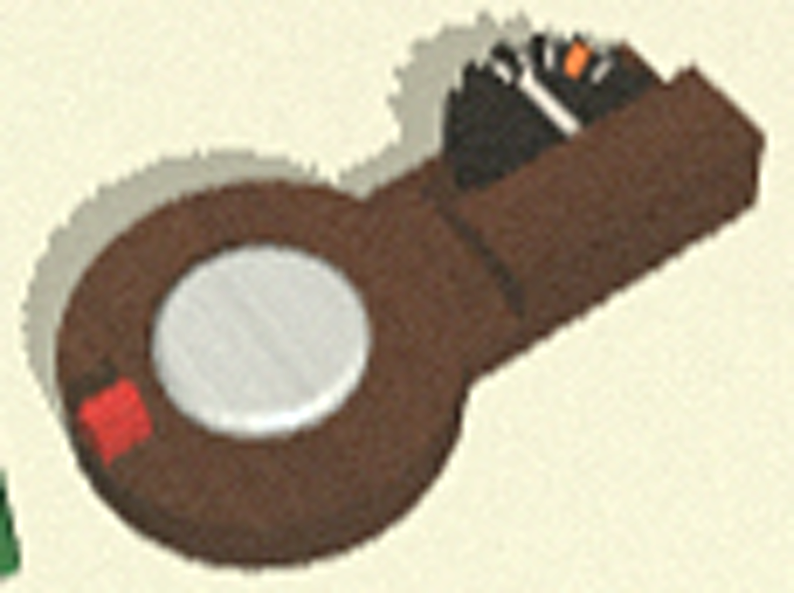

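```bash
cat > m.py <<'E'
import pickle,cv2,numpy as np
from h import *
S=pickle.load(open("s0.pkl","rb"));T,C=S["top"],S["scene"]
def blobs(s,lo,hi,box,k=4):
    x,y,w,h=box; im=cv2.resize(s["pixels"][y:y+h,x:x+w,::-1],None,fx=k,fy=k,interpolation=cv2.INTER_CUBIC)
    m=cv2.inRange(cv2.cvtColor(im,cv2.COLOR_BGR2HSV),np.array(lo),np.array(hi))
    cs,_=cv2.findContours(m,cv2.RETR_EXTERNAL,cv2.CHAIN_APPROX_NONE)
    f=lambda c:(c.reshape(-1,2)+.5)/k-.5+[x,y]
    return [f(c).astype(np.float32) for c in sorted(cs,key=cv2.contourArea)[::-1]]
# disc
T_d=blobs(T,(0,0,110),(180,60,255),(265,155,42,40)); C_d=blobs(C,(0,0,130),(180,50,255),(225,218,36,32))
et,ec=cv2.fitEllipse(T_d[0]),cv2.fitEllipse(C_d[0]); print("disc",et,ec)
p,g=tri(T,et[0],C,ec[0]);print("disc",p,g, onz(T,et[0],50),onz(C,ec[0],50))
# key red
for n,s,b in(("T",T,(270,140,30,22)),("C",C,(208,232,26,24))):
    c=blobs(s,(0,150,80),(8,255,255),b)[0]; print(n,"key",cv2.minAreaRect(c),cv2.contourArea(c)); print(onz(s,cv2.minAreaRect(c)[0],60))
# plinth outer top view
for z in(40,): pass
c=blobs(T,(0,60,20),(20,255,110),(252,140,66,66),4); print([cv2.contourArea(q) for q in c[:3]]); 
# pointer
for n,s,b in(("T",T,(290,226,20,10)),("C",C,(276,192,18,16))):
    for c in blobs(s,(0,0,120),(180,80,255),b)[:2]:
        print(n,"pt",cv2.minAreaRect(c)); print([onz(s,q,44) for q in cv2.boxPoints(cv2.minAreaRect(c))])
E
python3 m.py; python3 - <<'E'
import pickle,cv2
S=pickle.load(open("s0.pkl","rb"))
import numpy as np
a=cv2.cvtColor(S["top"]["pixels"],cv2.COLOR_RGB2HSV)
for p in((395,222),(392,228),(388,235),(380,228),(361,227),(370,225),(402,235),(397,213)): print(p,a[p[1],p[0]])
a=cv2.cvtColor(S["scene"]["pixels"],cv2.COLOR_RGB2HSV)
for p in((242,133),(242,134),(242,138),(242,160),(242,176),(230,142)): print(p,a[p[1],p[0]])
E
```

```text
(395, 222) [ 15 156  93]
(392, 228) [ 16 157  94]
(388, 235) [ 16 137  54]
(380, 228) [ 12 202  63]
(361, 227) [ 15 156  88]
(370, 225) [ 12 193  49]
(402, 235) [ 16 167  32]
(397, 213) [  2 228  93]
(242, 133) [ 16 116 147]
(242, 134) [ 18 112 153]
(242, 138) [ 17 109 122]
(242, 160) [ 13 150  95]
(242, 176) [ 17 121 110]
(230, 142) [  2 183 141]Traceback (most recent call last):
  File "m.py", line 12, in <module>
    et,ec=cv2.fitEllipse(T_d[0]),cv2.fitEllipse(C_d[0]); print("disc",et,ec)
                         ~~~^^^
IndexError: list index out of range
```

```bash
sed -i 's/(0,0,110),(180,60,255)/(0,0,70),(180,75,255)/; s/(0,0,120),(180,80,255)/(0,0,75),(180,90,255)/; s/(0,150,80),(8,255,255)/(0,180,60),(6,255,255)/' m.py
cat >> m.py <<'E'
# bar top faces
c=blobs(T,(13,100,80),(20,180,255),(383,210,22,30),6)[0]; rt=cv2.minAreaRect(c); print("bar T",rt)
c=blobs(C,(13,95,136),(22,130,255),(230,128,24,11),6)[0]; rc=cv2.minAreaRect(c); print("bar C",rc)
bt,bc=cv2.boxPoints(rt),cv2.boxPoints(rc)
print(np.array([onz(T,q,120) for q in bt]).round(1)); print(np.array([onz(C,q,120) for q in bc]).round(1))
p,g=tri(T,rt[0],C,rc[0]);print("bar c",p,g)
# ring outline, top
c=blobs(T,(13,100,25),(20,255,255),(354,198,60,60),4)[0]; w=np.array([onz(T,q,12) for q in cv2.convexHull(c).reshape(-1,2)]).astype(np.float32)[:,:2]
print("ring",cv2.minEnclosingCircle(w),cv2.fitEllipse(w))
E
python3 m.py
```

```text
disc ((284.5811767578125, 174.30873107910156), (27.673906326293945, 28.59784698486328), 73.4400634765625) ((242.69967651367188, 234.10025024414062), (25.55562973022461, 28.850303649902344), 88.49592590332031)
disc [648.15529547 -17.6561659   44.64822696] 2.2377937711193545 [648.12846441 -18.25046895  50.        ] [648.55388979 -13.65241728  50.        ]
T key ((282.39190673828125, 150.30197143554688), (7.869154930114746, 6.23369836807251), 84.5596694946289) 41.375
[714.33472082 -11.70511612  60.        ]
C key ((221.0635986328125, 245.20265197753906), (7.9038472175598145, 8.44230842590332), 67.38013458251953) 26.65625
[715.32441781  -4.89274943  60.        ]
[2692.25]
T pt ((300.1280212402344, 229.90245056152344), (1.7116888761520386, 12.147468566894531), 83.6598129272461)
[array([493.25003454, -45.27874912,  44.        ]), array([497.18465565, -78.83513842,  44.        ]), array([492.45436905, -79.36199173,  44.        ]), array([488.52288222, -45.81851496,  44.        ])]
T pt ((293.375, 230.5), (0.25, 0.5), 90.0)
[array([491.42091514, -42.86128018,  44.        ]), array([491.42927
[... 893 characters left out ...]
77929688), (18.528385162353516, 4.050057888031006), 1.091199517250061)
[[ 483.3 -278.7  120. ]
 [ 532.6 -309.2  120. ]
 [ 524.3 -322.9  120. ]
 [ 475.1 -292.4  120. ]]
[[ 532.7 -304.1  120. ]
 [ 524.6 -320.2  120. ]
 [ 476.2 -290.7  120. ]
 [ 484.8 -274.9  120. ]]
bar c [ 503.53368421 -301.21798447  116.66744601] 1.1033913304393121Traceback (most recent call last):
  File "m.py", line 32, in <module>
    print("ring",cv2.minEnclosingCircle(w),cv2.fitEllipse(w))
                 ~~~~~~~~~~~~~~~~~~~~~~^^^
cv2.error: OpenCV(4.12.0) /io/opencv/modules/imgproc/src/shapedescr.cpp:201: error: (-215:Assertion failed) count >= 0 && (depth == CV_32F || depth == CV_32S) in function 'minEnclosingCircle'
```

```bash
sed -i 's/^print("ring".*/w=w.astype(np.float32);print("ring",cv2.minEnclosingCircle(w),cv2.fitEllipse(w))/' m.py
cat >> m.py <<'E'
# console left edge (+y) in T and C: brown mask edges
im=T["pixels"].astype(int)
import cv2
def edge(s,rows,c0,c1,z,rev=False):
    g=cv2.GaussianBlur(cv2.cvtColor(s["pixels"],cv2.COLOR_RGB2GRAY),(0,0),.8).astype(float); P=[]
    for y in rows:
        d=np.abs(np.diff(g[y,c0:c1])); k=d.argmax(); 
        a,b,c=d[k-1],d[k],d[k+1]; P.append(onz(s,(c0+k+.5+.5*(a-c)/(a-2*b+c),y),z)[:2])
    P=np.array(P); l=cv2.fitLine(P.astype(np.float32),cv2.DIST_HUBER,0,.01,.01).ravel(); return l,np.degrees(np.arctan2(l[1],l[0]))
print("console +y edge T",edge(T,range(208,250),268,286,51))
gr=cv2.GaussianBlur(cv2.cvtColor(T["pixels"],cv2.COLOR_RGB2GRAY),(0,0),.8).astype(float)
P=[]
for x in range(282,306):
    d=np.abs(np.diff(gr[246:262,x]));k=d.argmax(); P.append(onz(T,(x,246+k+.5),51)[:2])
l=cv2.fitLine(np.array(P,np.float32),cv2.DIST_HUBER,0,.01,.01).ravel(); print("console end",l,np.degrees(np.arctan2(l[1],l[0])))
# plinth circle
c=blobs(T,(0,60,15),(20,255,110),(250,138,70,72),4)[0]; w=np.array([onz(T,q,40)[:2] for q in c]); 
q0=np.array([648,-18]); d=w-q0; a=np.degrees(np.arctan2(d[:,1],d[:,0])); sel=(np.abs(a)<130)&((a<-3)|(a>15)); 
from scipy.optimize import least_squares
print("plinth",least_squares(lambda v:np.hypot(*(w[sel]-v[:2]).T)-v[2],[648,-18,81],loss='soft_l1').x)
from itertools import product
orange=blobs(T,(5,150,60),(16,255,255),(293,222,24,24),6)[0]; print("orange",onz(T,orange.mean(0),42), cv2.minAreaRect(orange))
orange=blobs(C,(5,150,60),(16,255,255),(270,185,34,24),6)[0]; print("orange",onz(C,orange.mean(0),42), cv2.minAreaRect(orange))
E
python3 m.py | tail -8
```

```text
bar c [ 503.53368421 -301.21798447  116.66744601] 1.1033913304393121
ring ((503.78424072265625, -301.12530517578125), 80.53829956054688) ((503.7210998535156, -301.2159118652344), (158.79547119140625, 160.4359588623047), 172.59756469726562)
console +y edge T (array([9.93076384e-01, 1.17470354e-01, 5.17556946e+02, 9.59360123e+00],
      dtype=float32), np.float32(6.7461314))
console end [ 1.3692427e-01 -9.9058151e-01  4.2931754e+02 -4.7498211e+01] -82.13009
plinth [648.44528919 -20.43182204  81.09616351]
orange [468.24678593 -80.01006101  42.        ] ((306.4306945800781, 238.85470581054688), (5.638352394104004, 2.882662057876587), 49.63531494140625)
orange [466.32336411 -79.51446693  42.        ] ((287.9803771972656, 193.17156982421875), (3.229887008666992, 4.944883346557617), 30.963911056518555)
```

The base centre is at about (648.4, -20.3) with yaw 6.7° in the top-camera frame. Plinth, console edge, key and pointer all agree. The shade's grip is at (503.7, -301.1), height 117 against the listed 120, yaw -31.6°. The ring centre confirms the position and the diameter comes out at 159. The scene camera is biased by about +3.5 mm in y, but that mostly cancels in relative terms. Next I approach the grip.

```bash
cat > go.py <<'E'
import sys,numpy as np
from bench import r
from scipy.spatial.transform import Rotation as R
s=r.sense(); 
def plan(x,y,z,yaw):
    M=R.from_euler('xyz',s["tcp_rot"],degrees=True); G=R.from_euler('xyz',[180,0,yaw],degrees=True)
    d=M.inv().apply(np.array([x,y,z])-s["tool_pos"]); w=(M.inv()*G).as_rotvec()
    print("t",round(s["time"],2),"pos",s["tool_pos"].round(1),s["tcp_rot"].round(1),"F",s["ft_force"].round(1),"gap",round(s["finger_gap"],1)); print("d[m]",(d/1000).round(4),"w",w.round(4))
plan(*map(float,sys.argv[1:5]))
E
python3 go.py 500 250 230 161.4
```

```text
t 0.2 pos [190.7 568.5 230.6] [-179.9   -0.   161.4] F [-0.1  0.2 -0.1] gap 85.1
d[m] [-0.3945 -0.2036  0.0008] w [-0.0012 -0.0001  0.0008]
```

Call:
jog_arm([
  [-0.036,-0.018,0,0,0,0,0],
  [-0.072,-0.036,0,0,0,0,0],
  [-0.108,-0.054,0,0,0,0,0],
  [-0.144,-0.072,0,0,0,0,0],
  [-0.18,-0.09,0,0,0,0,0],
])

```text
time: 0.62
tool_pos: [333.7, 424.8, 231.1]
tcp_rot: [-180.0, -0.0, 161.5]
ft_force: [0.9, 0.1, -0.3]
finger_gap: 85.2
```

Call:
jog_arm([
  [-0.036,-0.018,0,0,0,0,0],
  [-0.072,-0.036,0,0,0,0,0],
  [-0.108,-0.054,0,0,0,0,0],
  [-0.144,-0.072,0,0,0,0,0],
  [-0.18,-0.09,0,0,0,0,0],
])

```text
time: 1.03
tool_pos: [475.9, 281.9, 231.3]
tcp_rot: [180.0, 0.0, 161.4]
ft_force: [0.5, 0.3, 0.4]
finger_gap: 85.2
```

```bash
python3 go.py 503.7 -301.1 200 148.4
```

```text
t 1.03 pos [475.9 281.9 231.3] [180.    0.  161.4] F [0.5 0.3 0.4] gap 85.2
d[m] [-0.2118 -0.5439  0.0312] w [1.000e-04 0.000e+00 2.277e-01]
```

Call:
jog_arm([
  [-0.014,-0.036,0,0,0,0,0],
  [-0.028,-0.072,0,0,0,0,0],
  [-0.042,-0.108,0,0,0,0,0],
  [-0.056,-0.144,0,0,0,0,0],
  [-0.07,-0.18,0,0,0,0,0],
])

```text
time: 1.45
tool_pos: [483.6, 88.9, 231.1]
tcp_rot: [-180.0, -0.0, 161.5]
ft_force: [0.2, 0.0, -1.1]
finger_gap: 85.4
```

Call:
jog_arm([
  [-0.014,-0.036,0,0,0,0,0],
  [-0.028,-0.072,0,0,0,0,0],
  [-0.042,-0.108,0,0,0,0,0],
  [-0.056,-0.144,0,0,0,0,0],
  [-0.07,-0.18,0,0,0,0,0],
])

```text
time: 1.87
tool_pos: [492.7, -104.1, 231.3]
tcp_rot: [180.0, 0.0, 161.4]
ft_force: [0.7, 1.0, -0.2]
finger_gap: 85.4
```

```bash
python3 go.py 503.7 -301.1 180 148.4
```

```text
t 1.87 pos [ 492.7 -104.1  231.3] [180.    0.  161.4] F [ 0.7  1.  -0.2] gap 85.4
d[m] [-0.0731 -0.1833  0.0513] w [1.000e-04 2.000e-04 2.277e-01]
```

Call:
jog_arm([
  [-0.0146,-0.0366,0,0,0,0.046,0],
  [-0.029,-0.073,0.01,0,0,0.092,0],
  [-0.044,-0.11,0.02,0,0,0.138,0],
  [-0.058,-0.147,0.035,0,0,0.184,0],
  [-0.073,-0.183,0.05,0,0,0.228,0],
])

```text
time: 2.28
tool_pos: [503.8, -300.5, 181.4]
tcp_rot: [-180.0, 0.1, 148.2]
ft_force: [0.9, 0.7, 0.3]
finger_gap: 85.5
```

Call:
jog_arm([
  [0,0,0,0,0,0,0],
  [0,0,0,0,0,0,0],
])

```text
time: 2.45
tool_pos: [502.5, -299.5, 179.2]
tcp_rot: [180.0, -0.2, 148.2]
ft_force: [0.0, 0.3, -0.4]
finger_gap: 85.3
```

```bash
python3 go.py 503.7 -301.1 88 148.4;  python3 - <<'E'
from bench import r
import cv2,pickle
S={n:r.snapshot(n) for n in("scene","top")}
pickle.dump(S,open("s1.pkl","wb"))
a=cv2.resize(S["top"]["pixels"][170:280,330:450,::-1],None,fx=4,fy=4,interpolation=2)
b=cv2.resize(S["scene"]["pixels"][70:180,190:290,::-1],None,fx=4,fy=4,interpolation=2)
cv2.imwrite("pics/g1.png",cv2.convertScaleAbs(cv2.hconcat([a,b[:440]])[:, :800],alpha=1.6))
E
```

```text
t 2.45 pos [ 502.5 -299.5  179.2] [180.   -0.2 148.2] F [ 0.   0.3 -0.4] gap 85.3
d[m] [-0.0022 -0.0008  0.0911] w [ 0.0003 -0.0042 -0.0036]
```

View pics/g1.png

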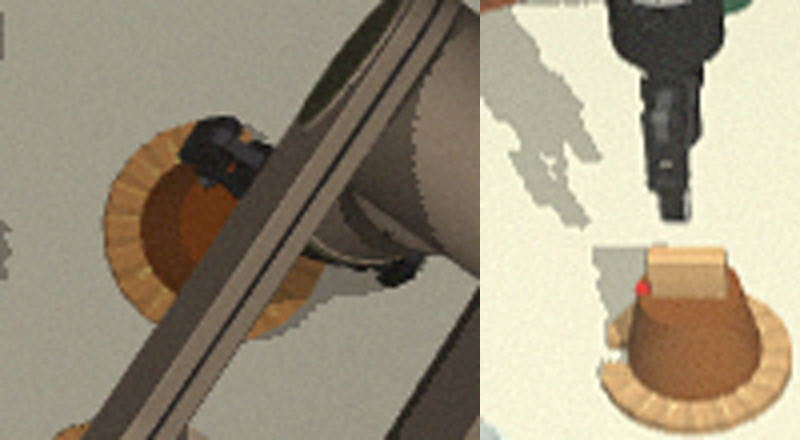

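In the scene crop the fingers hang over the middle of the bar, with the tip near (675,215) and the bar at about (687,260). The top view is partly hidden by the arm. I'm descending.

Call:
jog_arm([
  [-0.001,-0.001,0.02,0,0,0,0],
  [-0.002,-0.001,0.04,0,0,0,0],
  [-0.002,-0.001,0.06,0,0,0,0],
  [-0.002,-0.001,0.078,0,0,0,0],
  [-0.002,-0.001,0.09,0,0,0,0],
])

```text
time: 2.97
tool_pos: [505.4, -298.2, 90.9]
tcp_rot: [180.0, -0.0, 148.5]
ft_force: [0.1, -0.4, 0.3]
finger_gap: 85.4
```

Call:
jog_arm([
  [0,0,0,0,0,0,0.4],
  [0,0,0,0,0,0,0.7],
  [0,0,0,0,0,0,1],
  [0,0,0,0,0,0,1],
  [0,0,0,0,0,0,1],
], newtons=50)

```text
time: 3.38
tool_pos: [506.1, -300.7, 93.2]
tcp_rot: [-180.0, 0.1, 148.4]
ft_force: [0.2, -0.8, -0.7]
finger_gap: 25.4
```

Call:
jog_arm([
  [0,0,0,0,0,0,1],
  [0,0,0,0,0,0,1],
  [0,0,0,0,0,0,1],
  [0,0,0,0,0,0,1],
  [0,0,0,0,0,0,1],
])

```text
time: 3.8
tool_pos: [505.8, -300.9, 93.0]
tcp_rot: [-180.0, 0.1, 148.4]
ft_force: [-2.1, -0.7, 7.0]
finger_gap: 17.0
```

Call:
jog_arm([
  [0,0,-0.005,0,0,0,1],
  [0,0,-0.015,0,0,0,1],
  [0,0,-0.03,0,0,0,1],
  [0,0,-0.05,0,0,0,1],
  [0,0,-0.07,0,0,0,1],
], newtons=70)

```text
time: 4.22
tool_pos: [504.4, -299.4, 161.6]
tcp_rot: [180.0, -0.2, 148.4]
ft_force: [0.7, -1.1, -4.3]
finger_gap: 16.6
```

Call:
jog_arm([
  [0,0,-0.01,0,0,0,1],
  [0,0,-0.02,0,0,0,1],
  [0,0,-0.025,0,0,0,1],
  [0,0,-0.025,0,0,0,1],
])

```text
time: 4.55
tool_pos: [505.6, -300.3, 187.5]
tcp_rot: [-180.0, 0.1, 148.4]
ft_force: [-0.2, -0.3, -4.4]
finger_gap: 16.9
```

```bash
python3 go.py 648.4 -20.3 188 186.7;  python3 - <<'E'
from bench import r
import cv2,pickle
S={n:r.snapshot(n) for n in("scene","top")}
a=cv2.resize(S["top"]["pixels"][170:280,330:450,::-1],None,fx=4,fy=4,interpolation=2)
b=cv2.resize(S["scene"]["pixels"][40:150,190:290,::-1],None,fx=4,fy=4,interpolation=2)
cv2.imwrite("pics/g2.png",cv2.convertScaleAbs(cv2.hconcat([a,b[:440]])[:, :800],alpha=1.6))
E
```

```text
t 4.55 pos [ 505.6 -300.3  187.5] [-1.800e+02  1.000e-01  1.484e+02] F [-0.2 -0.3 -4.4] gap 16.9
d[m] [ 0.0251  0.3133 -0.0005] w [-5.000e-04  1.200e-03 -6.687e-01]
```

View pics/g2.png

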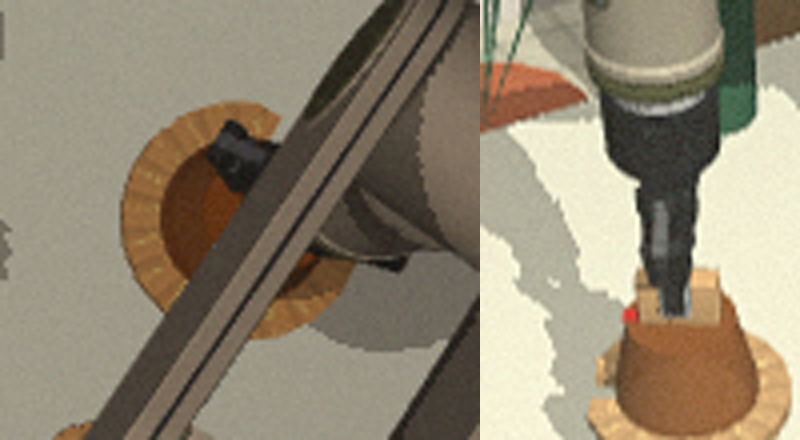

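The shade is held and hangs level, with the underside at about z 94. I'll carry it over the base.

Call:
jog_arm([
  [0.002,0.02,0,0,0,-0.05,1],
  [0.005,0.05,0,0,0,-0.12,1],
  [0.008,0.085,0,0,0,-0.19,1],
  [0.01,0.12,0,0,0,-0.26,1],
  [0.012,0.155,0,0,0,-0.335,1],
])

```text
time: 5.07
tool_pos: [575.8, -160.3, 184.9]
tcp_rot: [180.0, -0.1, 167.7]
ft_force: [0.1, -0.8, -4.8]
finger_gap: 16.3
```

```bash
python3 go.py 650.7 -19 188 186.7
```

```text
t 5.07 pos [ 575.8 -160.3  184.9] [ 1.800e+02 -1.000e-01  1.677e+02] F [ 0.1 -0.8 -4.8] gap 16.3
d[m] [-0.0431  0.154  -0.0032] w [ 0.0008 -0.0024 -0.3312]
```

Call:
jog_arm([
  [-0.01,0.037,0,0,0,-0.08,1],
  [-0.02,0.075,-0.001,0,0,-0.16,1],
  [-0.031,0.112,-0.002,0,0,-0.24,1],
  [-0.039,0.14,-0.003,0,0,-0.3,1],
  [-0.043,0.154,-0.003,0,0,-0.331,1],
])

```text
time: 5.48
tool_pos: [651.8, -16.5, 187.9]
tcp_rot: [179.9, -0.1, -173.1]
ft_force: [0.2, 0.3, -4.6]
finger_gap: 17.1
```

Call:
jog_arm([
  [0,0,0,0,0,0,1],
  [0,0,0,0,0,0,1],
  [0,0,0,0,0,0,1],
])

```text
time: 5.73
tool_pos: [650.5, -21.6, 188.4]
tcp_rot: [-180.0, -0.1, -173.5]
ft_force: [0.2, -0.5, -4.0]
finger_gap: 17.2
```

```bash
python3 go.py 650.7 -19 148 186.7;  python3 - <<'E'
from bench import r
import cv2,pickle
S={n:r.snapshot(n) for n in("scene","top")}
pickle.dump(S,open("s2.pkl","wb"))
a=cv2.resize(S["top"]["pixels"][120:220,230:330,::-1],None,fx=4,fy=4,interpolation=2)
b=cv2.resize(S["scene"]["pixels"][180:280,190:290,::-1],None,fx=4,fy=4,interpolation=2)
cv2.imwrite("pics/g3.png",cv2.convertScaleAbs(cv2.hconcat([a,b])[:, :800],alpha=1.6))
E
```

```text
t 5.73 pos [650.5 -21.6 188.4] [-1.800e+02 -1.000e-01 -1.735e+02] F [ 0.2 -0.5 -4. ] gap 17.2
d[m] [-0.0006  0.0026  0.0404] w [-0.0003 -0.0022 -0.0041]
```

View pics/g3.png

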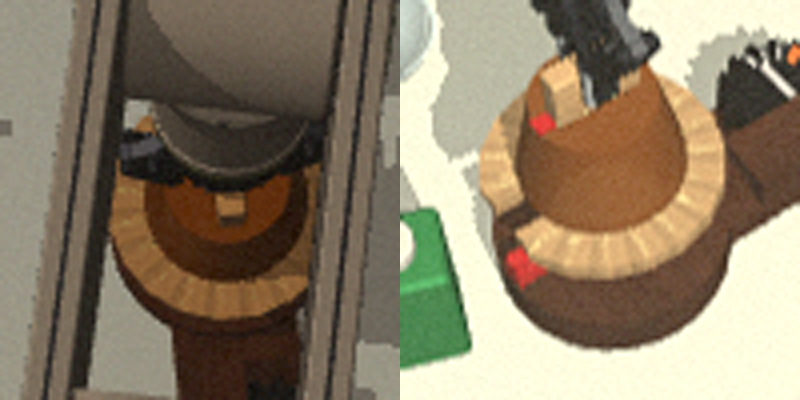

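```bash
cat > ring.py <<'E'
import pickle,cv2,numpy as np
from h import *
from scipy.optimize import least_squares
def circ(s,hsvlo,hsvhi,box,z,k,rad,cen,amin,amax):
    x,y,w,h=box; im=cv2.resize(s["pixels"][y:y+h,x:x+w,::-1],None,fx=k,fy=k,interpolation=cv2.INTER_CUBIC)
    m=cv2.inRange(cv2.cvtColor(im,cv2.COLOR_BGR2HSV),np.array(hsvlo),np.array(hsvhi))
    cs,_=cv2.findContours(m,cv2.RETR_EXTERNAL,cv2.CHAIN_APPROX_NONE)
    c=max(cs,key=cv2.contourArea).reshape(-1,2); uv=(c+.5)/k-.5+[x,y]
    P=np.array([onz(s,q,z)[:2] for q in uv]); d=P-cen; a=np.degrees(np.arctan2(d[:,1],d[:,0])); rr=np.hypot(*d.T)
    sel=(a>amin)&(a<amax)&(abs(rr-rad)<12)
    f=least_squares(lambda v:np.hypot(*(P[sel]-v[:2]).T)-v[2],[*cen,rad],loss='soft_l1'); return f.x.round(1),sel.sum()
E
python3 - <<'E'
from ring import *
S0=pickle.load(open("s0.pkl","rb"));S2=pickle.load(open("s2.pkl","rb"))
print("base C",circ(S0["scene"],(0,90,20),(15,255,120),(205,205,75,65),40,4,81,np.array([648,-16]),-150,-10))
print("base C",circ(S0["scene"],(0,90,20),(15,255,120),(205,205,75,65),40,4,81,np.array([648,-16]),-150,175))
print("base T",circ(S0["top"],(0,60,15),(20,255,110),(250,138,70,72),40,4,81,np.array([648,-20]),-130,130))
for a in((30,170),(20,200),(-180,180)):
  print("ring C",circ(S2["scene"],(13,95,80),(22,200,255),(205,190,75,65),107.4,4,79,np.array([648,-20]),*a))
  print("ring T",circ(S2["top"],(13,95,60),(22,200,255),(255,150,52,52),107.4,4,79,np.array([648,-20]),*a))
for p in((209,229),(250,245),(258,240)): print(cv2.cvtColor(S2["scene"]["pixels"],cv2.COLOR_RGB2HSV)[p[1],p[0]])
E
```

```text
base C (array([647.4, -18.1,  79.8]), np.int64(261))
base C (array([646.6, -12. ,  84.5]), np.int64(688))
base T (array([648.6, -20.4,  81.1]), np.int64(476))
ring C (array([651.1, -12.2,  78.5]), np.int64(281))
ring T (array([644.5, -17.7,  72.9]), np.int64(210))
ring C (array([650.5, -12.3,  78.5]), np.int64(316))
ring T (array([644.8, -18.4,  73.5]), np.int64(230))
ring C (array([649.3, -15.4,  80.6]), np.int64(677))
ring T (array([645.7, -20.1,  75.2]), np.int64(341))
[ 34  30 119]
[ 16 111 124]
[ 17 117 133]
```

Call:
jog_arm([
  [0,0.001,0.007,0,0,0,1],
  [0,0.001,0.014,0,0,0,1],
  [0,0.001,0.021,0,0,0,1],
  [0,0.001,0.028,0,0,0,1],
  [0,0.001,0.028,0,0,0,1],
])

```text
time: 6.25
tool_pos: [649.7, -19.8, 158.6]
tcp_rot: [180.0, -0.2, -173.5]
ft_force: [-0.4, -1.1, -5.2]
finger_gap: 17.0
```

```bash
python3 go.py 650.7 -19 158 186.7;  python3 - <<'E'
from bench import r
import cv2,pickle
from ring import *
S={n:r.snapshot(n) for n in("scene","top")}
pickle.dump(S,open("s3.pkl","wb"))
S0=pickle.load(open("s0.pkl","rb"))
a=cv2.resize(S["top"]["pixels"][120:220,230:330,::-1],None,fx=4,fy=4,interpolation=2)
b=cv2.resize(S["scene"]["pixels"][190:270,195:275,::-1],None,fx=7,fy=7,interpolation=2)
cv2.imwrite("pics/g4.png",cv2.convertScaleAbs(b,alpha=1.6))
z=r.sense()["tool_pos"][2]-93+12
# hand-free: ring mask in scene
for a in((20,200),):
  print("ring C",z,circ(S["scene"],(13,95,80),(22,200,255),(205,195,75,70),z,4,79,np.array([648,-16]),*a))
E
```

```text
t 6.25 pos [649.7 -19.8 158.6] [ 180.    -0.2 -173.5] F [-0.4 -1.1 -5.2] gap 17.0
d[m] [-0.0011  0.0007  0.0006] w [ 0.0008 -0.0038 -0.0032]
ring C 79.59783468015138 (array([650.3, -10.4,  79.3]), np.int64(315))
```

View pics/g4.png

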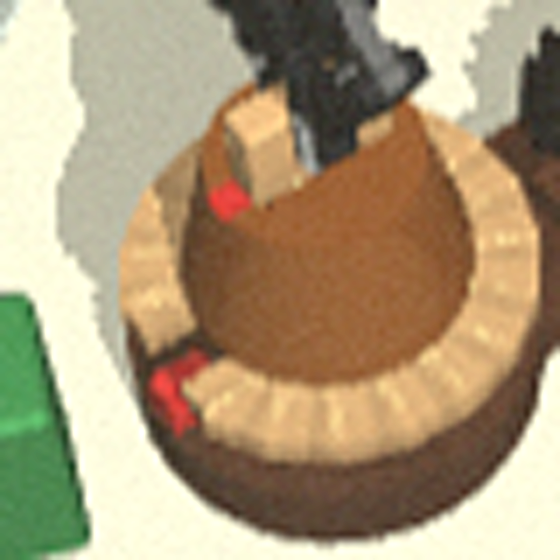

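```bash
python3 - <<'E'
import pickle,cv2
from ring import *
S0=pickle.load(open("s0.pkl","rb"));S3=pickle.load(open("s3.pkl","rb"))
ims=[]
for S in(S0,S3):
    s=S["scene"]; k=16; x0,y0,w,h=205,226,25,32
    b=cv2.convertScaleAbs(cv2.resize(s["pixels"][y0:y0+h,x0:x0+w,::-1],None,fx=k,fy=k,interpolation=2),alpha=1.5)
    def mk(P,col):
        u,v=proj(s,P); cv2.circle(b,(int((u-x0+.5)*k),int((v-y0+.5)*k)),4,col,-1)
    # predicted in C frame: base at (649,-16.5), yaw 6.7
    c,sn=np.cos(np.radians(6.7)),np.sin(np.radians(6.7))
    for X,Y,Z in((56,-6,60),(78,-6,60),(56,6,60),(78,6,60)): mk((649+c*X-sn*Y,-16.5+sn*X+c*Y,Z),(255,0,0))
    for X,Y,Z in((78,-9,40),(78,9,40)): mk((649+c*X-sn*Y,-16.5+sn*X+c*Y,Z),(0,255,0))
    if S is S3:
      for X,Y,Z in((56,-12.5,79.6),(78,-12.5,79.6),(56,12.5,79.6),(78,12.5,79.6)): mk((649+c*X-sn*Y,-16.5+sn*X+c*Y,Z),(255,0,255))
    ims.append(b)
cv2.imwrite("pics/key.png",cv2.hconcat(ims))
E
```

```text
(no output)
```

View pics/key.png

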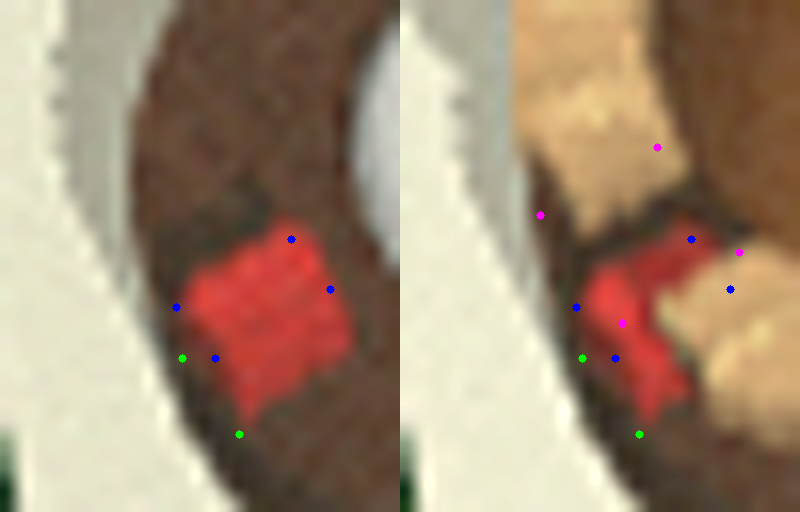

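```bash
python3 - <<'E'
import pickle,cv2
from ring import *
S0=pickle.load(open("s0.pkl","rb"));S3=pickle.load(open("s3.pkl","rb"))
ims=[]
for S in(S0,S3):
    s=S["top"]; k=6; x0,y0,w,h=250,135,66,80
    b=cv2.convertScaleAbs(cv2.resize(s["pixels"][y0:y0+h,x0:x0+w,::-1],None,fx=k,fy=k,interpolation=2),alpha=1.8)
    for r_,z,col in((81,40,(255,0,0)),(79,79.6,(255,0,255))):
      for a in np.radians(range(0,360,6)):
        u,v=proj(s,(648.5+r_*np.cos(a),-20.4+r_*np.sin(a),z)); cv2.circle(b,(int((u-x0+.5)*k),int((v-y0+.5)*k)),1,col,-1)
    ims.append(b)
cv2.imwrite("pics/t3.png",cv2.hconcat(ims))
E
```

```text
(no output)
```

View pics/t3.png

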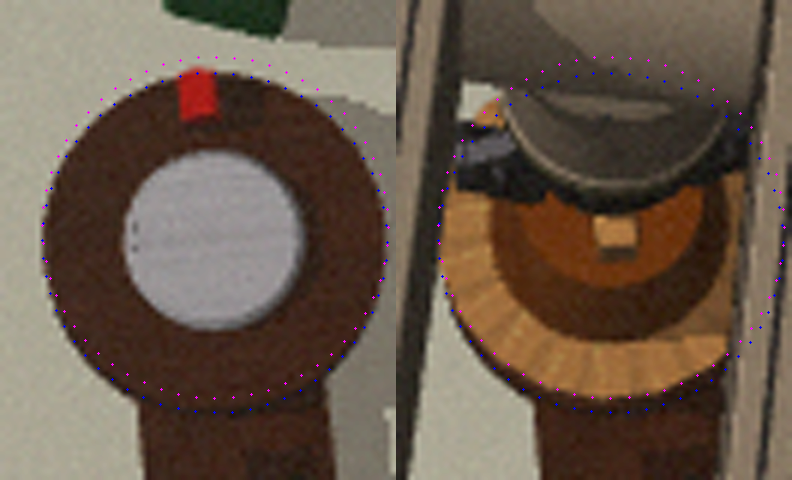

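```bash
cat >> ring.py <<'E'
def circf(s,lo,hi,box,z,k,rad,cen,segs,show=None):
    x,y,w,h=box; im=cv2.resize(s["pixels"][y:y+h,x:x+w,::-1],None,fx=k,fy=k,interpolation=cv2.INTER_CUBIC)
    m=cv2.inRange(cv2.cvtColor(im,cv2.COLOR_BGR2HSV),np.array(lo),np.array(hi))
    cs,_=cv2.findContours(m,cv2.RETR_EXTERNAL,cv2.CHAIN_APPROX_NONE)
    uv=(np.concatenate([c.reshape(-1,2) for c in cs if cv2.contourArea(c)>200])+.5)/k-.5+[x,y]
    P=np.array([onz(s,q,z)[:2] for q in uv]); d=P-cen; a=np.degrees(np.arctan2(d[:,1],d[:,0])); rr=np.hypot(*d.T)
    sel=np.zeros(len(a),bool)
    for a0,a1 in segs: sel|=(a>a0)&(a<a1)
    sel&=abs(rr-rad)<9
    f=least_squares(lambda v:np.hypot(*(P[sel]-v).T)-rad,cen,loss='soft_l1')
    if show:
        im=cv2.convertScaleAbs(im,alpha=1.6)
        for q in uv[sel]: cv2.circle(im,tuple(int(t) for t in (q-[x,y]+.5)*k),1,(255,0,255),-1)
        cv2.imwrite(show,im)
    return f.x.round(1),sel.sum(),np.abs(f.fun).mean().round(2)
E
python3 - <<'E'
from ring import *
S0=pickle.load(open("s0.pkl","rb"));S3=pickle.load(open("s3.pkl","rb"))
print("base T",circf(S0["top"],(0,60,15),(20,255,110),(250,138,70,72),40,4,81,np.array([648.,-20]),[(-130,0),(15,150)]))
print("ring T",circf(S3["top"],(12,95,40),(22,200,255),(250,150,62,58),79.6,4,79,np.array([648.,-20]),[(92,178),(-180,-145)],"pics/a.png"))
print("base C",circf(S0["scene"],(0,90,20),(15,255,120),(205,205,75,65),40,8,81,np.array([648.,-17]),[(-145,0)],"pics/b.png"))
print("ring C",circf(S3["scene"],(13,80,50),(24,200,255),(205,190,75,75),79.6,8,79,np.array([648.,-17]),[(-170,-100),(-60,0)],"pics/c.png"))
E
python3 -c "
import cv2
a=[cv2.resize(cv2.imread('pics/%s.png'%c),(266,260)) for c in 'abc'];cv2.imwrite('pics/abc.png',cv2.hconcat(a))"
```

```text
base T (array([648.3, -20.4]), np.int64(483), np.float64(0.5))
ring T (array([647.9, -18.9]), np.int64(238), np.float64(0.6))
base C (array([647.1, -16.8]), np.int64(523), np.float64(0.58))
ring C (array([647.8, -16.7]), np.int64(528), np.float64(1.83))
```

View pics/abc.png

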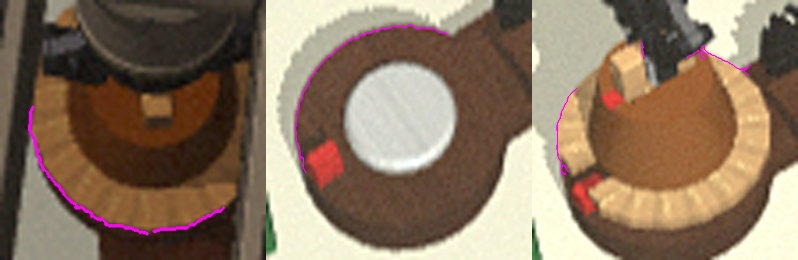

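```bash
python3 - <<'E'
from ring import *
S3=pickle.load(open("s3.pkl","rb"))
for sg in([(-175,-140),(-55,0)],[(-175,-145),(-45,-3)]): print("ring C",circf(S3["scene"],(13,80,50),(24,200,255),(205,190,75,75),79.6,8,79,np.array([648.,-17]),sg,"pics/c.png"))
E
```

```text
ring C (array([647.3, -17.2]), np.int64(448), np.float64(1.65))
ring C (array([647. , -17.8]), np.int64(340), np.float64(1.58))
```

View pics/c.png

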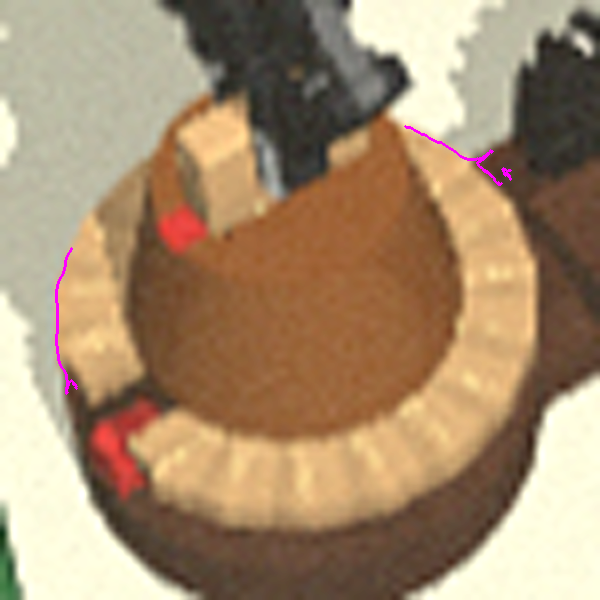

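Call:
jog_arm([
  [0,-0.001,0.003,0,0,0,1],
  [0,-0.0015,0.006,0,0,0,1],
  [0,-0.0015,0.006,0,0,0,1],
  [0,-0.0015,0.006,0,0,0,1],
])

```text
time: 6.68
tool_pos: [651.3, -21.2, 155.4]
tcp_rot: [180.0, -0.0, -173.5]
ft_force: [-0.4, -0.6, -3.9]
finger_gap: 16.5
```

```bash
cat > look.py <<'E'
from bench import r
import sys
from ring import *
st=r.sense(); print(round(st["time"],2),st["tool_pos"].round(1),st["tcp_rot"].round(1),st["ft_force"].round(1),st["wrist_torque"].round(2))
S={n:r.snapshot(n) for n in("scene","top")}
pickle.dump(S,open(sys.argv[1]+".pkl","wb"))
s=S["scene"];k=10
b=cv2.convertScaleAbs(cv2.resize(s["pixels"][195:250,200:280,::-1],None,fx=k,fy=k,interpolation=2),alpha=1.5)
cv2.imwrite(f"pics/{sys.argv[1]}.png",b)
z=st["tool_pos"][2]-93+12
print("ring T",circf(S["top"],(12,95,40),(22,200,255),(250,150,62,58),z,4,79,np.array([648.,-20]),[(92,178),(-180,-145)]))
E
python3 look.py s4
```

```text
6.68 [651.3 -21.2 155.4] [ 180.    -0.  -173.5] [-0.4 -0.6 -3.9] [-0.    0.02 -0.  ]
ring T (array([649.6, -20.3]), np.int64(237), np.float64(0.54))
```

View pics/s4.png

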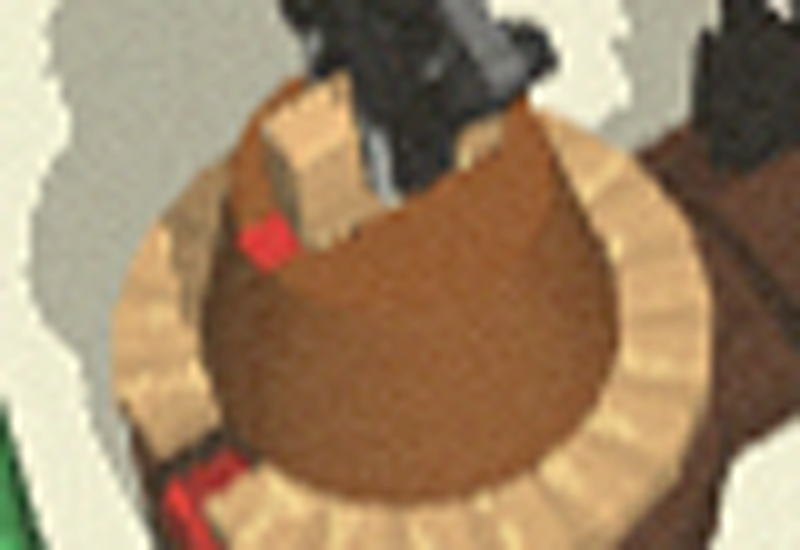

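Call:
jog_arm([
  [0.001,0,0.0015,0,0,0,1],
  [0.001,0,0.003,0,0,0,1],
  [0.001,0,0.0045,0,0,0,1],
  [0.001,0,0.006,0,0,0,1],
  [0.001,0,0.006,0,0,0,1],
])

```text
time: 7.2
tool_pos: [650.1, -21.2, 149.0]
tcp_rot: [180.0, -0.0, -173.5]
ft_force: [-0.8, -0.5, -5.0]
finger_gap: 16.7
```

```bash
python3 look.py s5
```

```text
7.2 [650.1 -21.2 149. ] [ 180.    -0.  -173.5] [-0.8 -0.5 -5. ] [-0.   -0.01 -0.01]
ring T (array([648.3, -20.4]), np.int64(245), np.float64(0.61))
```

View pics/s5.png

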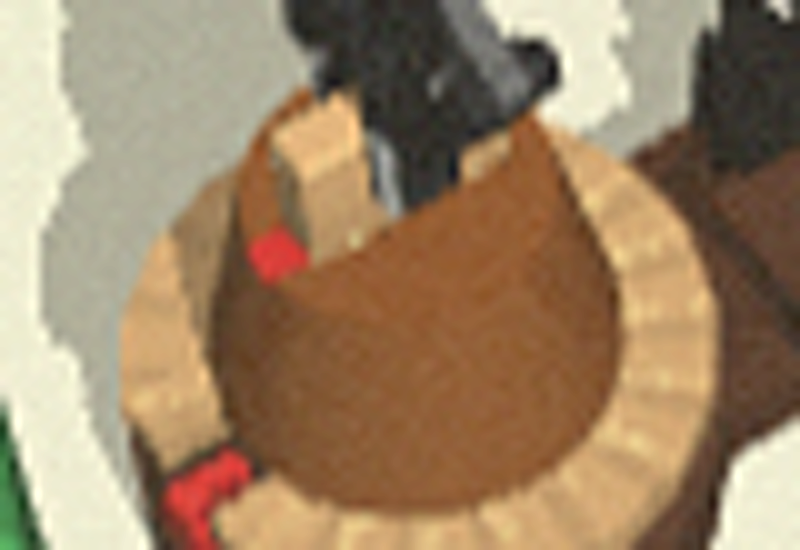

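The key is inside the notch, with no contact force, and the top-view ring fit coincides with the base. I'll keep lowering slowly.

Call:
jog_arm([
  [0,0,0.0015,0,0,0,1],
  [0,0,0.003,0,0,0,1],
  [0,0,0.0045,0,0,0,1],
  [0,0,0.006,0,0,0,1],
  [0,0,0.0075,0,0,0,1],
])

```text
time: 7.72
tool_pos: [650.3, -21.3, 141.8]
tcp_rot: [180.0, -0.0, -173.5]
ft_force: [-0.2, 0.3, -4.4]
finger_gap: 16.9
```

```bash
python3 look.py s6
```

```text
7.72 [650.3 -21.3 141.8] [ 180.    -0.  -173.5] [-0.2  0.3 -4.4] [-0.01  0.03 -0.02]
ring T (array([648.1, -20.6]), np.int64(242), np.float64(0.68))
```

View pics/s6.png

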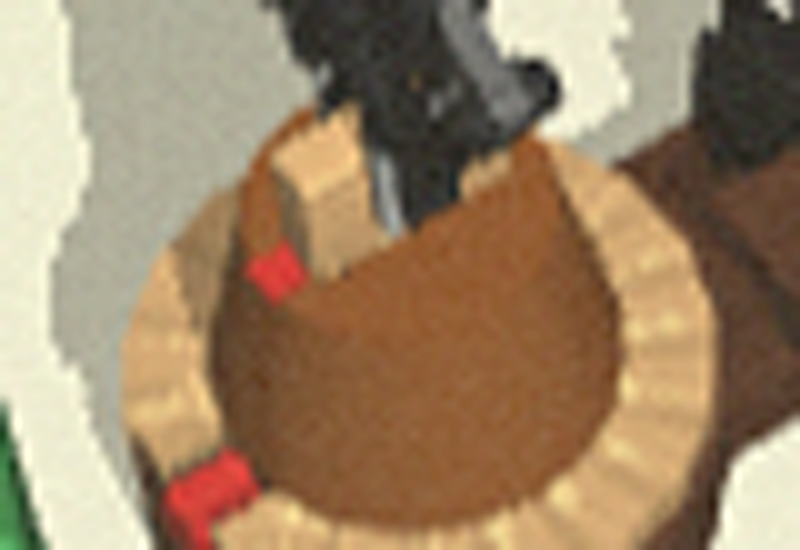

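Still free, with the key well inside the notch (its centre near (210,490)). I'll continue in 1.2 mm rows and watch Fz.

Call:
jog_arm([
  [0,0,0.0012,0,0,0,1],
  [0,0,0.0024,0,0,0,1],
  [0,0,0.0036,0,0,0,1],
  [0,0,0.0048,0,0,0,1],
  [0,0,0.006,0,0,0,1],
])

```text
time: 8.23
tool_pos: [650.2, -21.3, 135.8]
tcp_rot: [180.0, -0.0, -173.5]
ft_force: [-1.8, -0.6, -4.1]
finger_gap: 16.7
```

Call:
jog_arm([
  [0,0,0.0008,0,0,0,1],
  [0,0,0.0016,0,0,0,1],
])

```text
time: 8.4
tool_pos: [650.2, -21.3, 134.1]
tcp_rot: [180.0, -0.0, -173.5]
ft_force: [-1.0, -0.4, -3.6]
finger_gap: 16.8
```

Call:
jog_arm([
  [0,0,0.0006,0,0,0,1],
  [0,0,0.0012,0,0,0,1],
])

```text
time: 8.57
tool_pos: [650.2, -21.3, 133.4]
tcp_rot: [-180.0, -0.0, -173.5]
ft_force: [-5.0, 0.2, 2.1]
finger_gap: 16.6
```

Call:
jog_arm([
  [0,0,0.0006,0,0,0,1],
  [0,0,0.0012,0,0,0,1],
])

```text
time: 8.73
tool_pos: [650.3, -21.4, 133.4]
tcp_rot: [-180.0, -0.0, -173.5]
ft_force: [-9.4, -0.1, 9.9]
finger_gap: 16.8
```

Contact came at TCP z 133.4. Taking the 93.0 of the grasp as reference, that is 40.4 mm, so the shade is seated. I'm releasing it.

Call:
jog_arm([
  [0,0,-0.0008,0,0,0,1],
  [0,0,-0.0008,0,0,0,0.7],
  [0,0,-0.0008,0,0,0,0.5],
  [0,0,-0.0008,0,0,0,0.3],
  [0,0,-0.0008,0,0,0,0.2],
], newtons=20)

```text
time: 9.15
tool_pos: [651.0, -21.3, 133.4]
tcp_rot: [-180.0, 0.1, -173.5]
ft_force: [-0.1, -0.3, -0.4]
finger_gap: 61.3
```

Call:
jog_arm([
  [0,0,0,0,0,0,0.1],
  [0,0,0,0,0,0,0.1],
  [0,0,0,0,0,0,0.1],
])

```text
time: 9.4
tool_pos: [650.5, -21.3, 132.9]
tcp_rot: [-180.0, 0.0, -173.5]
ft_force: [0.5, -0.2, 0.6]
finger_gap: 77.0
```

Call:
jog_arm([
  [0,0,-0.01,0,0,0,0.1],
  [0,0,-0.03,0,0,0,0.1],
  [0,0,-0.06,0,0,0,0.1],
  [0,0,-0.09,0,0,0,0.1],
  [0,0,-0.1,0,0,0,0.1],
])

```text
time: 9.82
tool_pos: [652.5, -21.5, 239.6]
tcp_rot: [-179.9, 0.4, -173.5]
ft_force: [1.1, 0.8, 1.3]
finger_gap: 77.2
```

```bash
python3 look.py s7
```

```text
9.82 [652.5 -21.5 239.6] [-179.9    0.4 -173.5] [1.1 0.8 1.3] [-0.01  0.02 -0.06]
ring T (array([632.6, -25.1]), np.int64(126), np.float64(0.91))
```

View pics/s7.png

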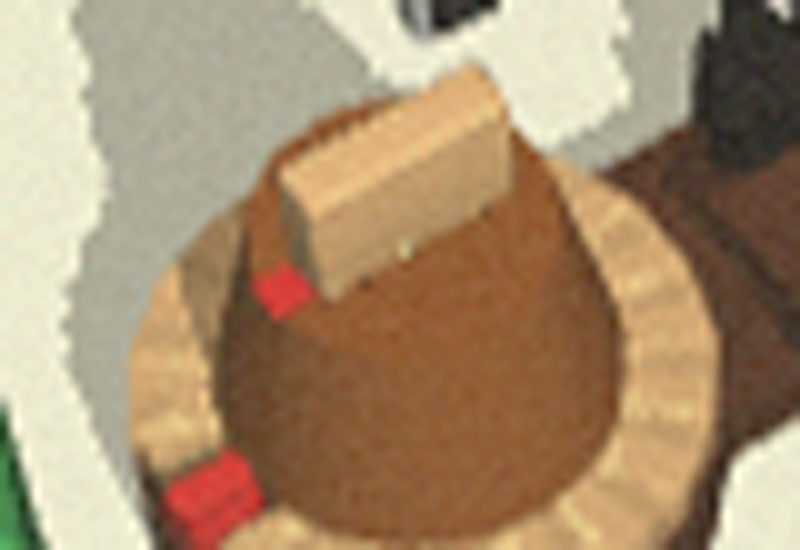

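The shade looks seated: ring down and the key standing about 8 mm proud in the notch. Next I go to the wheel with a shut gripper turned so one corner points at it.

```bash
cat > b2w.py <<'E'
import sys,subprocess,numpy as np
x,y,z,yaw=map(float,sys.argv[1:5]); t=np.radians(6.7)
X=648.4+x*np.cos(t)-y*np.sin(t);Y=-21+x*np.sin(t)+y*np.cos(t)
print(X.round(1),Y.round(1)); subprocess.run(["python3","go.py",str(X),str(Y),str(z),str(yaw)])
E
python3 b2w.py -185 -105 150 141.5
```

```text
t 9.92 pos [652.4 -21.5 237.5] [-179.9    0.4 -173.5] F [ 1.1  0.1 -0.2] gap 77.0
d[m] [ 0.1893 -0.1044  0.0864] w [0.0012 0.0072 0.7862]
476.9 -146.9
```

Call:
jog_arm([
  [0.031,-0.017,0,0,0,0.1,1],
  [0.062,-0.034,0,0,0,0.2,1],
  [0.094,-0.052,0,0,0,0.3,1],
  [0.125,-0.069,0,0,0,0.4,1],
  [0.157,-0.087,0,0,0,0.5,1],
])

```text
time: 10.33
tool_pos: [502.2, -125.8, 230.8]
tcp_rot: [-180.0, -0.2, 157.6]
ft_force: [0.4, -1.5, 0.5]
finger_gap: 16.2
```

```bash
python3 b2w.py -185 -105 150 141.5
```

```text
t 10.33 pos [ 502.2 -125.8  230.8] [-180.    -0.2  157.6] F [ 0.4 -1.5  0.5] gap 16.2
d[m] [ 0.0151 -0.0291  0.0809] w [-0.0005 -0.0026  0.2817]
476.9 -146.9
```

Call:
jog_arm([
  [0.005,-0.01,0.015,0,0,0.09,1],
  [0.01,-0.02,0.035,0,0,0.18,1],
  [0.015,-0.029,0.055,0,0,0.28,1],
  [0.015,-0.029,0.075,0,0,0.28,1],
  [0.015,-0.029,0.08,0,0,0.28,1],
])

```text
time: 10.75
tool_pos: [476.3, -146.1, 147.8]
tcp_rot: [-179.9, -0.4, 141.8]
ft_force: [-0.3, 0.7, -1.6]
finger_gap: -0.0
```

```bash
python3 b2w.py -185 -105 30 141.5; cat > wl.py <<'E'
from bench import r
import sys
from ring import *
st=r.sense(); print(round(st["time"],2),st["tool_pos"].round(1),st["tcp_rot"].round(1),st["ft_force"].round(1),st["finger_gap"].round(1))
S={n:r.snapshot(n) for n in("scene","top")}
pickle.dump(S,open(sys.argv[1]+".pkl","wb"))
a=cv2.resize(S["scene"]["pixels"][165:225,240:300,::-1],(400,400),interpolation=2)
b=cv2.resize(S["top"]["pixels"][205:260,280:335,::-1],(400,400),interpolation=2)
cv2.imwrite(f"pics/{sys.argv[1]}.png",cv2.convertScaleAbs(cv2.hconcat([a,b]),alpha=1.7))
E
python3 wl.py w1
```

```text
t 10.75 pos [ 476.3 -146.1  147.8] [-179.9   -0.4  141.8] F [-0.3  0.7 -1.6] gap -0.0
d[m] [-0.0018  0.      0.1178] w [-0.0019 -0.007   0.0049]
476.9 -146.9Traceback (most recent call last):
  File "wl.py", line 4, in <module>
    st=r.sense(); print(round(st["time"],2),st["tool_pos"].round(1),st["tcp_rot"].round(1),st["ft_force"].round(1),st["finger_gap"].round(1))
                                                                                                                   ^^^^^^^^^^^^^^^^^^^^^^
AttributeError: 'float' object has no attribute 'round'
```

Call:
jog_arm([
  [0,0,0.025,0,0,0,1],
  [0,0,0.05,0,0,0,1],
  [0,0,0.075,0,0,0,1],
  [0,0,0.095,0,0,0,1],
  [0,0,0.1,0,0,0,1],
])

```text
time: 11.17
tool_pos: [476.8, -145.3, 48.8]
tcp_rot: [-179.9, -0.4, 141.9]
ft_force: [-0.9, 1.4, -0.6]
finger_gap: -0.0
```

```bash
sed -i 's/,st\["finger_gap"\].round(1)//' wl.py; python3 wl.py w1
```

```text
11.17 [ 476.8 -145.3   48.8] [-179.9   -0.4  141.9] [-0.9  1.4 -0.6]
```

View pics/w1.png

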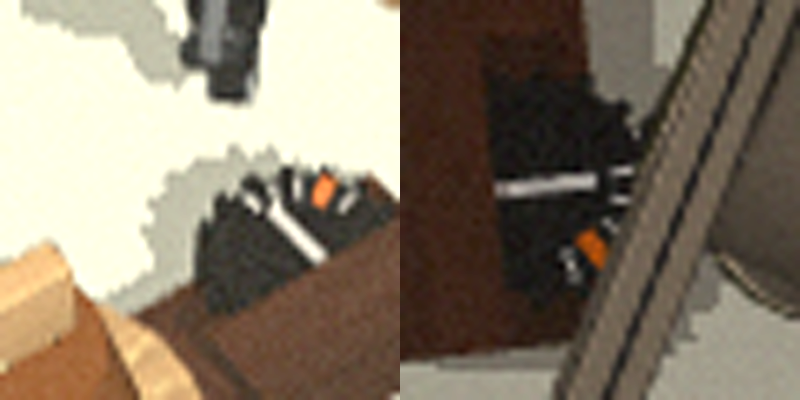

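```bash
python3 b2w.py -190 -100 32 141.5; python3 b2w.py -190 -81 32 141.5
```

```text
t 11.27 pos [ 478.3 -146.1   51.5] [-179.9   -0.2  141.9] F [ 0.3 -0.1 -0.6] gap -0.2
d[m] [ 0.0076 -0.0015  0.0196] w [-0.0009 -0.0035  0.007 ]
471.4 -142.5
t 11.27 pos [ 478.3 -146.1   51.5] [-179.9   -0.2  141.9] F [ 0.3 -0.1 -0.6] gap -0.2
d[m] [0.021  0.012  0.0196] w [-0.0009 -0.0035  0.007 ]
469.1 -123.6
```

Call:
jog_arm([
  [0.004,-0.001,0.01,0,0,0,1],
  [0.008,-0.001,0.019,0,0,0,1],
  [0.012,0.003,0.019,0,0,0,1],
  [0.017,0.008,0.019,0,0,0,1],
  [0.021,0.012,0.019,0,0,0,1],
])

```text
time: 11.68
tool_pos: [470.5, -123.6, 34.3]
tcp_rot: [180.0, 0.0, 141.8]
ft_force: [-0.7, -0.0, -0.2]
finger_gap: 0.0
```

```bash
python3 b2w.py -175 -81 32 141.5; python3 wl.py w2
```

```text
t 11.68 pos [ 470.5 -123.6   34.3] [180.    0.  141.8] F [-0.7 -0.  -0.2] gap 0.0
d[m] [-0.0095  0.0098  0.0023] w [0.0003 0.0004 0.0061]
484.0 -121.9
11.68 [ 470.5 -123.6   34.3] [180.    0.  141.8] [-0.7 -0.  -0.2]
```

View pics/w2.png

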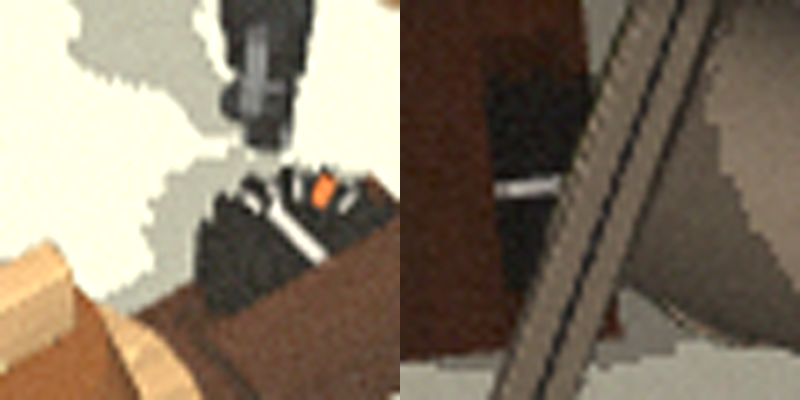

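Call:
jog_arm([
  [0.0015,0.0015,0.002,0,0,0,1],
  [0.003,0.003,0.002,0,0,0,1],
  [0.0045,0.0045,0.002,0,0,0,1],
  [0.006,0.006,0.002,0,0,0,1],
])

```text
time: 12.12
tool_pos: [469.5, -115.9, 31.9]
tcp_rot: [180.0, 0.0, 141.8]
ft_force: [0.6, 0.6, 0.2]
finger_gap: -0.3
```

```bash
python3 wl.py w3
```

```text
12.12 [ 469.5 -115.9   31.9] [180.    0.  141.8] [0.6 0.6 0.2]
```

View pics/w3.png

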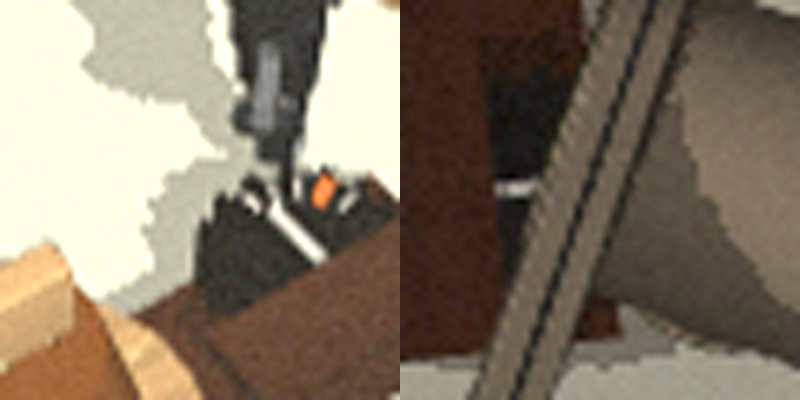

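Call:
jog_arm([
  [-0.002,0.002,0,0,0,0,1],
  [-0.004,0.004,0,0,0,0,1],
  [-0.006,0.006,0,0,0,0,1],
  [-0.008,0.008,0,0,0,0,1],
  [-0.01,0.01,0,0,0,0,1],
])

```text
time: 12.63
tool_pos: [483.3, -117.4, 32.0]
tcp_rot: [-179.7, 0.1, 141.8]
ft_force: [-4.1, -18.4, -0.6]
finger_gap: -0.2
```

```bash
python3 wl.py w4
```

```text
12.63 [ 483.3 -117.4   32. ] [-1.797e+02  1.000e-01  1.418e+02] [ -4.1 -18.4  -0.6]
```

View pics/w4.png

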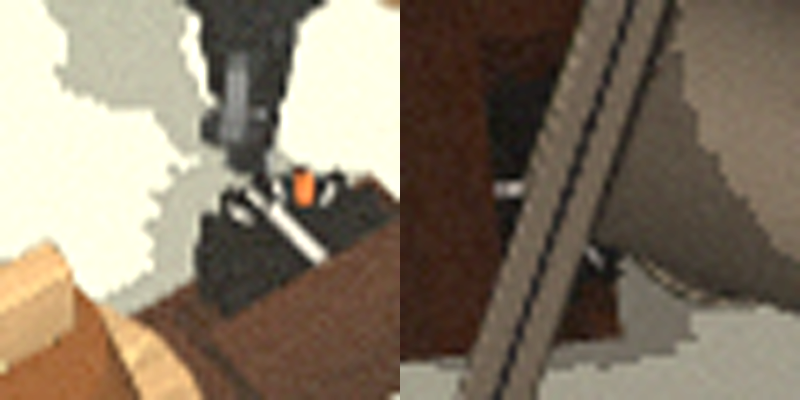

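Call:
jog_arm([
  [-0.003,0.001,0,0,0,0,1],
  [-0.006,0.003,0,0,0,0,1],
  [-0.008,0.005,0,0,0,0,1],
  [-0.01,0.007,0,0,0,0,1],
  [-0.012,0.009,0,0,0,0,1],
])

```text
time: 13.15
tool_pos: [499.2, -117.2, 32.1]
tcp_rot: [-179.9, 0.2, 141.8]
ft_force: [1.0, -11.5, -2.7]
finger_gap: 0.1
```

```bash
python3 wl.py w5
```

```text
13.15 [ 499.2 -117.2   32.1] [-179.9    0.2  141.8] [  1.  -11.5  -2.7]
```

View pics/w5.png

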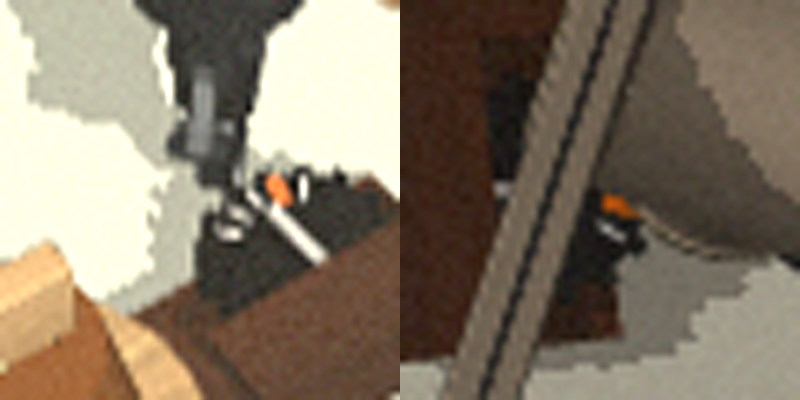

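```bash
cat > ang.py <<'E'
import sys
from ring import *
def centroid(s,box,k=6):
    x,y,w,h=box; im=cv2.resize(s["pixels"][y:y+h,x:x+w,::-1],None,fx=k,fy=k,interpolation=2)
    m=cv2.inRange(cv2.cvtColor(im,cv2.COLOR_BGR2HSV),np.array((4,140,50)),np.array((17,255,255)))
    n,l,st,c=cv2.connectedComponentsWithStats(m); i=1+st[1:,4].argmax(); return (c[i]+.5)/k-.5+[x,y],st[i,4]/k/k
for nm in sys.argv[1:]:
    S=pickle.load(open(nm+".pkl","rb"))
    for n,box,hub in(("top",(296,222,22,24),(491.7,-58.9)),("scene",(274,185,20,16),(491.9,-55.5))):
        try:
            c,a=centroid(S[n],box); d=onz(S[n],c,42)[:2]-hub
            print(nm,n,c.round(1),round(a,1),"r",np.hypot(*d).round(1),"deg to pointer",(276.7-np.degrees(np.arctan2(d[1],d[0]))%360).round(1))
        except Exception as e: print(nm,n,e)
E
python3 ang.py s0 w4 w5
```

```text
s0 top [306.5 238.9] 17.5 r 31.6 deg to pointer 54.8
s0 scene [288.1 193.2] 14.8 r 35.4 deg to pointer 53.4
w4 top attempt to get argmax of an empty sequence
w4 scene [285.1 192.9] 15.5 r 35.0 deg to pointer 39.1
w5 top [309.6 232.8] 10.9 r 30.5 deg to pointer 19.5
w5 scene [281.4 193.2] 13.9 r 35.2 deg to pointer 21.2
```

Call:
jog_arm([
  [-0.002,0.002,0,0,0,0,1],
  [-0.004,0.004,0,0,0,0,1],
  [-0.006,0.006,0,0,0,0,1],
  [-0.0075,0.0085,0,0,0,0,1],
  [-0.0075,0.0085,0,0,0,0,1],
])

```text
time: 13.67
tool_pos: [510.7, -113.5, 32.1]
tcp_rot: [-180.0, 0.1, 141.8]
ft_force: [2.3, -6.2, -1.5]
finger_gap: -0.0
```

```bash
python3 wl.py w6; python3 ang.py w6
```

```text
13.67 [ 510.7 -113.5   32.1] [-1.800e+02  1.000e-01  1.418e+02] [ 2.3 -6.2 -1.5]
w6 top [309.5 230.1] 10.3 r 29.6 deg to pointer 4.9
w6 scene [278.5 194. ] 12.7 r 35.4 deg to pointer 6.4
```

View pics/w6.png

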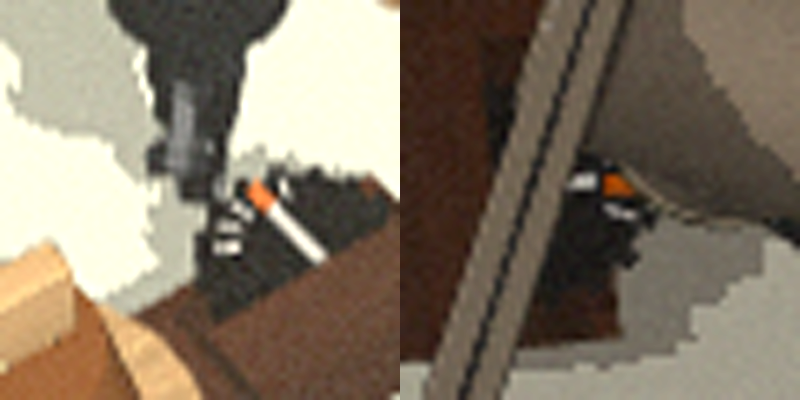

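```bash
cat > z.py <<'E'
import sys
from ring import *
S=pickle.load(open(sys.argv[1]+".pkl","rb"))
t=S["top"]["pixels"][220:245,288:318,::-1]; c=S["scene"]["pixels"][183:208,268:298,::-1]
cv2.imwrite("pics/"+sys.argv[2],cv2.convertScaleAbs(cv2.hconcat([cv2.resize(i,None,fx=13,fy=13,interpolation=2) for i in(c,t)]),alpha=1.8))
E
python3 z.py w6 z6.png
```

```text
(no output)
```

View pics/z6.png

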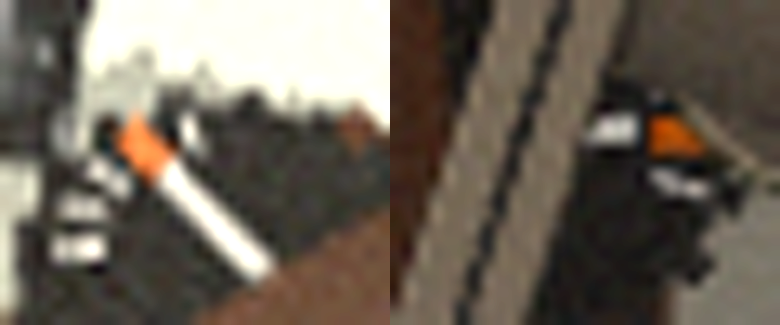

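Call:
jog_arm([
  [-0.0005,0.001,0,0,0,0,1],
  [-0.001,0.002,0,0,0,0,1],
  [-0.001,0.002,0,0,0,0,1],
])

```text
time: 14.02
tool_pos: [512.4, -112.5, 32.2]
tcp_rot: [-180.0, 0.1, 141.8]
ft_force: [2.3, -5.5, -2.6]
finger_gap: 0.1
```

```bash
python3 wl.py w7; python3 ang.py w7; python3 z.py w7 z7.png
```

```text
14.02 [ 512.4 -112.5   32.2] [-1.800e+02  1.000e-01  1.418e+02] [ 2.3 -5.5 -2.6]
w7 top [309.3 229.6] 8.7 r 29.0 deg to pointer 2.1
w7 scene [278.2 194.2] 13.5 r 35.5 deg to pointer 4.4
```

View pics/z7.png

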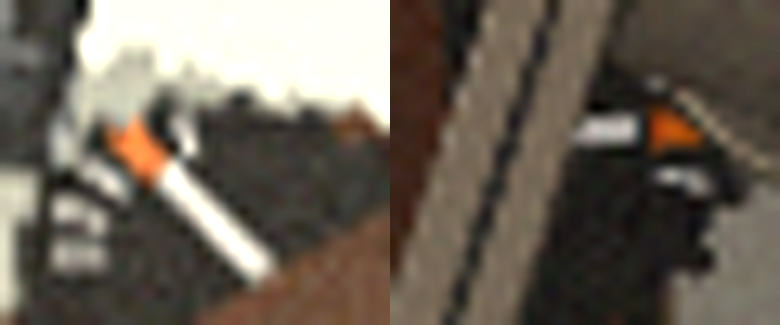

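The orange line is nearly under the pointer. I'll back the finger straight out and check without the arm in the way.

Call:
jog_arm([
  [0.0005,-0.001,0,0,0,0,1],
  [-0.003,-0.005,0,0,0,0,1],
  [-0.01,-0.012,0,0,0,0,1],
  [-0.02,-0.022,0,0,0,0,1],
  [-0.03,-0.03,0,0,0,0,1],
])

```text
time: 14.53
tool_pos: [516.7, -155.1, 31.8]
tcp_rot: [-180.0, -0.0, 141.9]
ft_force: [0.0, -0.7, 0.3]
finger_gap: 0.2
```

Call:
jog_arm([
  [-0.015,-0.015,-0.03,0,0,0,1],
  [-0.03,-0.03,-0.06,0,0,0,1],
  [-0.05,-0.05,-0.08,0,0,0,1],
  [-0.07,-0.07,-0.1,0,0,0,1],
  [-0.09,-0.09,-0.12,0,0,0,1],
])

```text
time: 14.95
tool_pos: [531.8, -282.8, 153.2]
tcp_rot: [180.0, 0.0, 141.8]
ft_force: [0.9, 0.0, -0.3]
finger_gap: -0.1
```

```bash
python3 wl.py w8; python3 ang.py w8; python3 z.py w8 z8.png
```

```text
14.95 [ 531.8 -282.8  153.2] [180.    0.  141.8] [ 0.9  0.  -0.3]
w8 top [310.4 229.4] 16.5 r 32.3 deg to pointer 1.7
w8 scene [278.2 194.1] 13.0 r 35.7 deg to pointer 4.8
```

View pics/z8.png

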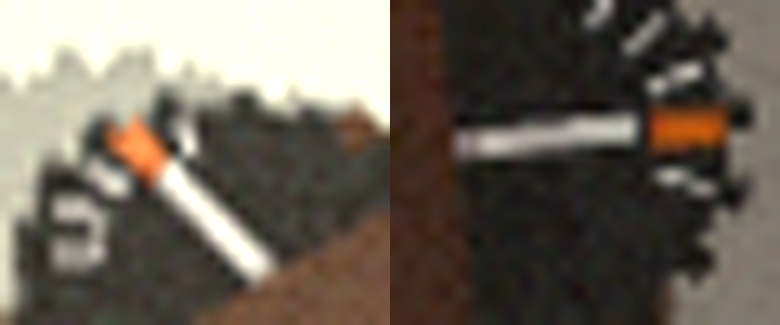

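The wheel is good: 1.7° short in the top view, 4.8° by the scene view, whose hub position carries parallax. In both views the orange line continues the pointer. Last, the shade seat and the bystanders.

```bash
python3 - <<'E'
from ring import *
S0=pickle.load(open("s0.pkl","rb"));S=pickle.load(open("w8.pkl","rb"))
print("ring T",circf(S["top"],(12,95,40),(22,200,255),(250,138,70,72),52,4,79,np.array([648.,-20]),[(30,178),(-178,-100)]))
def bar(s,lo,hi,box):
    x,y,w,h=box;k=6;im=cv2.resize(s["pixels"][y:y+h,x:x+w,::-1],None,fx=k,fy=k,interpolation=2)
    m=cv2.inRange(cv2.cvtColor(im,cv2.COLOR_BGR2HSV),np.array(lo),np.array(hi));cs,_=cv2.findContours(m,0,1);q=cv2.minAreaRect(max(cs,key=cv2.contourArea));return (np.array(q[0])+.5)/k-.5+[x,y],(cv2.boxPoints(q)+.5)/k-.5+[x,y]
ct,bt=bar(S["top"],(13,100,80),(20,180,255),(272,150,30,34)); cc,bc=bar(S["scene"],(13,95,136),(22,130,255),(226,200,26,18))
print("bar c tri",tri(S["top"],ct,S["scene"],cc)); print(np.array([onz(S["top"],q,160)[:2] for q in bt]).round(1).tolist())
print(np.array([onz(S["scene"],q,160)[:2] for q in bc]).round(1).tolist())
d=cv2.absdiff(S0["top"]["pixels"],S["top"]["pixels"]).max(2)
a=cv2.convertScaleAbs(S["scene"]["pixels"][...,::-1],alpha=1.4); cv2.imwrite("pics/f_s.png",a); cv2.imwrite("pics/f_t.png",cv2.convertScaleAbs(S["top"]["pixels"][...,::-1],alpha=1.5))
b=cv2.convertScaleAbs(cv2.resize(S["scene"]["pixels"][190:275,195:285,::-1],None,fx=7,fy=7,interpolation=2),alpha=1.5); cv2.imwrite("pics/f_z.png",b)
for n,(x,y) in dict(pot=(163,224),bell=(191,150),disp=(290,122),dish=(373,147)).items(): print(n,d[y-25:y+25,x-25:x+25].mean().round(2))
E
```

```text
ring T (array([648.1, -20.3]), np.int64(418), np.float64(0.49))
bar c tri (array([648.73830988, -19.56424785, 157.43344247]), np.float64(1.573305715226042))
[[676.5, -8.7], [678.4, -24.8], [621.4, -31.2], [619.5, -15.2]]
[[677.1, -22.9], [619.0, -29.8], [620.2, -11.5], [677.7, -5.0]]
pot 3.65
bell 3.94
disp 3.92
dish 3.69
```

View pics/f_z.png

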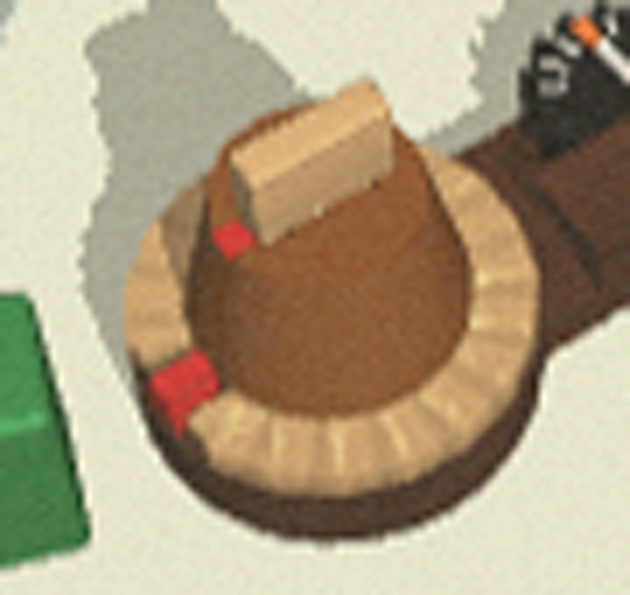

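View pics/f_t.png

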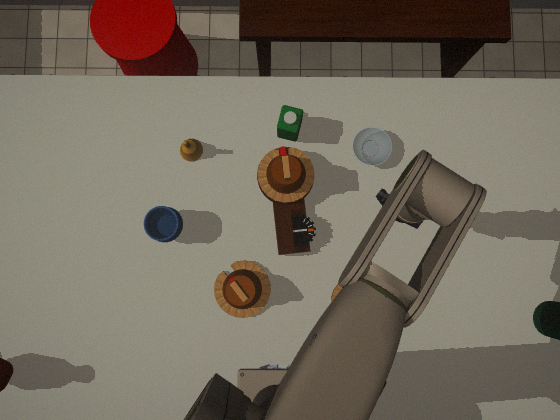

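The seat checks out: bar top 157.4 against 116.7 before, a rise of 40.7 mm. The ring centre is (648.1, -20.3) on base (648.3, -20.4), and the bystanders haven't changed beyond noise.

Call:
jog_arm([
  [0,0,0,0,0,0,1],
  [0,0,0,0,0,0,1],
  [0,0,0,0,0,0,1],
])

```text
time: 15.3
tool_pos: [531.0, -279.2, 150.2]
tcp_rot: [-180.0, -0.2, 141.9]
ft_force: [-0.6, -0.1, -0.2]
finger_gap: 0.3
```

```bash
python3 -c "
from bench import r
print(r.hand_in())"
```

```text
the job is handed in; nothing more can be done
None
```

I put the rightmost shade on the base with its notch over the red key. Then I rolled the dimmer wheel to the orange line and handed in at about 15.3 s with the gripper clear of everything.

**Shade:** It met the base gently, with about 10 N of contact force. The ring centre is within about 0.3 mm of the base centre in the top view. The grip bar's top rose 40.7 mm against the expected 40 mm, so the ring is down on the base.

**Wheel:** The orange line continues the white pointer in both pictures. The top view puts it about 1.7° short of the mark. The scene view says 4.8°, but I trust it less because its hub position was inferred from the top view with an offset. The highest push reading on the finger was about 19 N.

**Bystanders:** The pot, bell, dish and dispenser show no change beyond image noise between the first and last top pictures.

**Disagreements:** The scene camera reads about 3.5 mm off in y from the top camera. Before the final lowering it suggested the notch was about 3 mm to the side. I shifted the shade 1.5 mm on the top view's reading, and it went down without catching.

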